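Stack the next friction disc and separator plate in the clutch fixture

TASK

Carry on building the clutch pack in the test fixture: slide the brown-lined friction disc down over the splined hub until it lies flat on the plate that is already there, turning it gently by feel until its teeth find the grooves. Then lower the bright steel separator plate over it, with its two tabs down in the slots of the two lugs, until it lies flat on the disc. Never force either part, let go of both, and leave the other things on the bench alone.

Things in the scene. Friction and masses are not known exactly. Their poses are not given: they have to be found in the camera images.
- fixture: Clutch test fixture, fixed to the bench: grey base plate 176 x 112 x 12 mm, dark drum floor, two dark slotted lugs, an upright splined steel hub in the middle, one disc and one plate already in it. Origin on the hub axis at bench height; z up, x points to one lug, the other is opposite. Along y it is open, so that fingers can reach down beside the hub.
- seat (a point): Point on the hub axis, on the top face of the plate already in the fixture, 32 mm above the bench; axes as the fixture's. The underside of the new friction disc comes to rest here, that of the new separator plate 7 mm higher.
- key_ends (a point): Point on the axis of the splined hub, 19 mm above the seat, where its keys end; axes as the fixture's, they do not turn with the hub. Six straight keys 6 mm wide at 60 degree pitch, 34 mm over the keys, root 26 mm; above them a plain 25 mm nose, 2 mm high, then a cone to 8 mm. The hub's turned angle differs every time and is not measured. A shaft brake holds it; it slips at 0.25 N m.
- slot_mouth (a point): Middle of the open top of one lug's slot, 40 mm from the hub axis (along the fixture's x) and 22 mm above the seat; the other lug is its mirror image. The slot is 14 mm wide, runs down to the seat, is open towards the hub and outwards, and widens to 19 mm by a bevel over its top 6 mm. The lug stands 37 to 48 mm from the axis and is 34 mm wide.
- disc_centre (a point): Friction disc, loose, flat on the bench: ring 56 mm in diameter, 7 mm thick, brown lining pads on a steel core, bore 36 mm with six inward teeth 6.8 mm wide, tips on a 28 mm circle; about 0.8 mm (3 degrees) of play each way in the hub's grooves. 0.09 kg. Point: its centre, 3.5 mm above its underside; z up, x points to a tooth. Grip it across its outside diameter.
- plate_centre (a point): Separator plate, loose, flat on the bench: bright steel ring 5 mm thick, bore 39 mm, 68 mm in diameter but 62 mm across two parallel flats, with two opposite tabs 12 mm wide reaching 44 mm from the centre. 0.11 kg. Point: its centre, 2.5 mm above its underside; z up, x along the tabs, flats face along y (grip it across them). Either tab fits either lug.
- caliper: Digital caliper 73 x 247 x 15 mm lying behind the fixture; a bystander. Origin at the centre of its underside.
- marker: Black marker pen 132 mm long, 18 mm thick, lying on the bench at the left; a bystander. Origin at the centre of its underside.
- tape_roll: Tan tape roll 67 mm in diameter, 18 mm high, lying flat at the right; a bystander. Origin at the centre of its underside.
- sample_bottle: White plastic bottle with a red cap, 47 mm in diameter, 84 mm high, standing at the right; a bystander. Origin at the centre of its underside.
Things that resemble listed ones, but are neither listed nor needed, are in the scene too. Of the things that look like the part that bears plate_centre, take the one that is farthest from the robot's base at the start.

How it is judged:
On the way, in this order (a step that is already met when the one before it is completed fails the run):
1. the friction disc is fully home on the splined hub, flat on the lower plate, with the separator plate not yet on it (z of disc_centre in the frame of seat between 0.002 and 0.005 m and horizontal distance between disc_centre and seat below 0.003 m and angle between disc_centre's own z axis and vertical below 0.06 rad and horizontal distance between plate_centre and seat above 0.02 m), for 0.2 s.
2. the separator plate lies flat on the disc with its tabs in the slots (z of plate_centre in the frame of seat between 0.008 and 0.0113 m and horizontal distance between plate_centre and seat below 0.004 m and angle between the x axis of plate_centre and the x axis of seat, either way round below 0.1 rad), for 0.2 s.
At the end, for the whole second after the job is handed in: Disc flat on the lower plate, within 3 mm of the hub axis and 1.5 mm of full depth; separator plate flat on the disc, within 4 mm of the axis, 1.8 mm of full depth and 0.1 rad of the lug direction, tabs in the slots; both within 0.06 rad of level (all of step 2 and z of disc_centre in the frame of seat between 0.002 and 0.005 m and horizontal distance between disc_centre and seat below 0.003 m and angle between each of disc_centre, plate_centre's own z axis and vertical below 0.06 rad); the robot touches nothing.
It fails at once if the friction disc is pressed against the fixture or its hub with more than 30 N (contact force between disc and fixture above 30 N).
It fails at once if the separator plate is pressed against the fixture or its hub with more than 30 N (contact force between plate and fixture above 30 N).
It fails at once if a bystander is pushed more than 15 mm from its place (distance of any of caliper, marker, tape_roll, sample_bottle from where it was at the start of the episode above 0.015 m).
It also fails if it takes over 64 s, if anything falls off the work surface, if the arm or the gripper's body presses on something with over 40 N, if the wrist force passes 120 N, or if a joint passes its speed limit or range.

ROBOT

A 7-joint arm with a two-finger parallel gripper is mounted at the origin on a cart in front of the work surface, level with it; the furniture and walls round the work are solid. World frame = base frame: x ahead of the robot, y to its left, z up, the work surface at z = 0. Lengths are in m, angles in rad, forces in N, time in s.
With the tool pointing down it reaches from about 0.4 to 0.925 m from the base axis. Payload 4.1 kg.
Tool frame: the origin (TCP) lies on the centre line of the jaws, within the pads' length; the fingertips stand 14 mm ahead of it and the grasp point (between the pads) lies 5 mm behind it; z points along the fingers, y is the line along which they close (so a half turn about z gives the same grasp; the last joint's range is limited). The gripper opens to 85 mm and grips with 20 to 120 N. Pads are 22 mm wide; open, the fingers measure 114 mm over their backs; the gripper's body (76 mm by 85 mm) begins 54 mm behind the grasp point. The pads swing forward as they close: fully open they stand 13 mm farther back than shut.
Start: joints at [-1.263, 0.398, 0.045, 1.537, -0.019, 1.207, -0.051], TCP at [0.257, 0.597, 0.245] pointing down, gripper open.
Joint ranges: [-2.82, 2.82], [-0.49, 2.23], [-1.37, 1.46], [0, 2.46], [-1.36, 4.5], [0.23, 2], [-2.94, 2.94]. Speed limits (rad/s): [2.57, 2.57, 3.14, 3.14, 3.14, 3.14, 3.14].

INTERFACE

Orientations are given as a unit quaternion [x, y, z, w].
In Python, from cell import state, snapshot, hand_in gives the robot as it stands. The module is installed in compiled form; this text tells all that it offers.
- The arm moves only by the tool send_rows, never from a script. Its argument "plan" is a list of rows, each a list of 2 entries, a list of its own where there are three numbers: the shift along the tool's x, y, z in units of 30 mm (1.0 is 30 mm), then the turn about the tool's z in units of 6 degrees (1.0 is 6 degrees). In form: [[[tx, ty, tz], yaw], ...]. A call has 1 to 20 rows; each row shifts and turns the commanded pose from where the row before left it, along the tool's axes as they then stand; what a row does not reach is not made up. A row lasts 1/10 s, in which the tool goes at most 50 mm and 8.59 degrees, less where a joint would pass 70% of its speed; a pose out of reach is approached as far as the arm can. A call is refused whole if a number of a shift passes 1 or a number of a turn 1, either way. A call with a gripper value outside its range is refused whole. "grip" is the gripper command: -1 is shut, 1 is fully open, values between are in proportion, set as the call begins (left out, the last holds). The fingers move at their own pace and stop on an object; the grip force is fixed at half the most. Time passes only in rows, so rows that do not move let the fingers close. It gives the time, the measured TCP pose, the force, the opening and the grip force at its end, in the units of the state.
- state(): the state, without advancing time (a new reading comes with each control period).
- snapshot(name): name is "side" or "top" or "wrist"; returns a dict with "img" (420x560x3 uint8, red, green, blue), "range_z" (420x560 float32, m along the optical axis (not along the pixel's ray), 0 where there is no reading), "fx", "fy", "cx", "cy" (pixels), "world_from_camera" (4x4, takes a point from camera to world coordinates). Camera axes: x right, y up, looking along -z (the intrinsics and any distortion apply to the point x, -y, -z); pixel columns grow to the right and rows downward; lengths in m; the calibration is good to about 2 mm. A picture is of the moment at which its call begins.
- hand_in(): hands the job in; it is judged then, once.
The state is a dict: "time": time; "joint_pos": joint angles; "joint_vel": joint speeds; "joint_efforts": joint torques, N m; "eef_pos": TCP position; "tcp_rot": TCP orientation; "ft_force": force on the tool from outside, world axes, zero at the start; "torque": the same for the moment, N m; "opening": opening from 0.0 (shut) to 1.0 (fully open); "finger_force": force on a finger pad.
Only numpy, scipy, OpenCV 4.12 (cv2) and the standard library are available. Lean on these libraries where they do the work, as an engineer would, in place of code of your own. Each camera call takes 0.05 s, during which the arm holds its last target. There are 200 camera calls.

## Working session

There is one attempt and no reset: what is moved stays moved. The work goes in short steps, Python scripts to look and compute and a tool call to move; the robot and the scene stay as the last step left them, time stands still between calls to the robot, and variables do not carry over. Pictures are saved under pics/ and viewed, at most 15 in all, crops included, and the job is handed in when it is done.

Besides the shell and the picture viewer there is one more tool, called after "Request:" as a command line: name --argument value ..., lists and objects as JSON in quotes. send_rows: Moves the arm, as the interface text tells. Its arguments: {"type":"object","properties":{"plan":{"type":"array"},"grip":{"type":"number"}},"required":["plan"]}

```bash
mkdir -p pics
python3 - <<'E'
from cell import state,snapshot
import cv2,numpy as np
s=state();print({k:np.round(v,3).tolist() for k,v in s.items()})
for n in ("top","side"):
    d=snapshot(n);cv2.imwrite(f"pics/{n}0.png",d["img"][:,:,::-1]);np.savez(f"{n}0.npz",**d)
    print(n,d["fx"],d["fy"],d["cx"],d["cy"],np.round(d["world_from_camera"],3).tolist(),[k for k in d], (d["range_z"]>0).mean())
E
```

```text
{'time': 0.0, 'joint_pos': [-1.263, 0.399, 0.045, 1.538, -0.019, 1.207, -0.051], 'joint_vel': [0.001, 0.0, -0.001, -0.001, -0.001, -0.001, -0.001], 'joint_efforts': [-0.0, -47.511, 1.364, -25.423, 0.012, 0.009, -0.0], 'eef_pos': [0.257, 0.596, 0.244], 'tcp_rot': [0.202, 0.979, -0.001, -0.0], 'ft_force': [-1.088, -0.73, 0.765], 'torque': [-0.004, -0.016, -0.018], 'finger_force': 0.0, 'opening': 1.004}
top 417.55200130726956 417.55200130726956 284.2524524726027 213.35588267143274 [[-0.016, 0.981, -0.191, 0.332], [-1.0, -0.013, 0.015, 0.002], [0.013, 0.191, 0.981, 1.2], [0.0, 0.0, 0.0, 1.0]] ['img', 'range_z', 'fx', 'fy', 'cx', 'cy', 'world_from_camera'] 0.9958843537414966
side 415.23623799318955 415.23623799318955 279.71823899404365 199.08660874399868 [[0.977, 0.149, -0.152, 0.353], [-0.212, 0.652, -0.727, -0.878], [-0.009, 0.743, 0.669, 0.842], [0.0, 0.0, 0.0, 1.0]] ['img', 'range_z', 'fx', 'fy', 'cx', 'cy', 'world_from_camera'] 0.9745705782312926
```

View pics/top0.png

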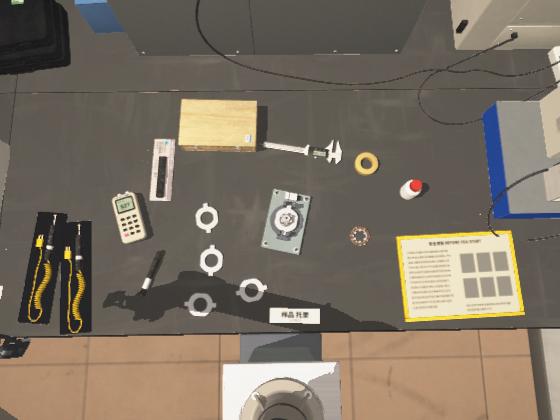

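View pics/side0.png

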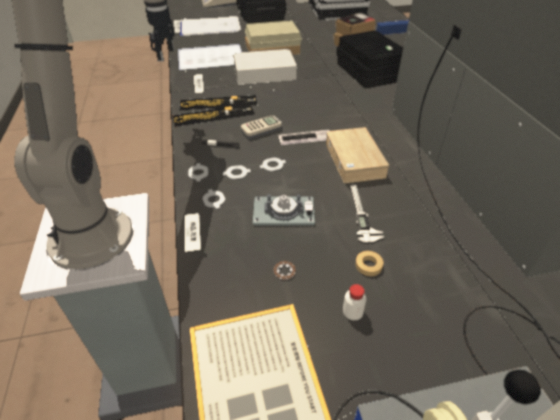

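The top view shows four plate-like rings at (207,217), (210,260), (201,302) and (252,289). There is one brown friction disc at (359,236); the tape roll at (366,163) is the only thing it could be confused with. The fixture is at (287,220). I'd take the plate at (207,217) as the farthest one, and I'll check it in a crop.

```bash
cat > h.py <<'E'
import numpy as np,cv2
def ray(d,uv,z):
    "pixels -> world points on plane z"
    uv=np.atleast_2d(uv).astype(float);T=d["world_from_camera"]
    c=np.c_[(uv[:,0]-d["cx"])/d["fx"],-(uv[:,1]-d["cy"])/d["fy"],-np.ones(len(uv))]
    w=c@T[:3,:3].T;o=T[:3,3];return o+w*((z-o[2])/w[:,2])[:,None]
def pix(d,p):
    T=d["world_from_camera"];c=(np.atleast_2d(p)-T[:3,3])@T[:3,:3]
    return np.c_[d["cx"]+d["fx"]*c[:,0]/-c[:,2],d["cy"]-d["fy"]*c[:,1]/-c[:,2]]
E
python3 - <<'E'
import numpy as np,cv2
from h import *
d=dict(np.load("top0.npz"));im=d["img"]
for n,c,z in (("A",(207,217),.005),("B",(210,260),.005),("C",(201,302),.005),("D",(252,289),.005),("disc",(359,236),.007),("hub",(288,220),.05),("bottle",(410,190),.05),("tape",(366,163),.018)):
    w=ray(d,c,z)[0];print(n,w.round(3),np.hypot(*w[:2]).round(3))
def crop(x,y,w,h,k): return cv2.resize(im[y:y+h,x:x+w,::-1],None,fx=k,fy=k,interpolation=cv2.INTER_CUBIC)
a=crop(170,190,100,130,4);b=crop(255,180,50,80,4);c=crop(335,212,50,50,4)
o=np.zeros((520,620,3),np.uint8);o[:,:400]=a;o[:320,400:600]=b;o[320:520,400:600]=c
cv2.imwrite("pics/crop.png",o)
E
```

```text
A [0.558 0.208 0.005] 0.595
B [0.433 0.197 0.005] 0.475
C [0.316 0.22  0.005] 0.385
D [0.35  0.077 0.005] 0.358
disc [ 0.495 -0.232  0.007] 0.547
hub [ 0.537 -0.026  0.05 ] 0.538
bottle [ 0.619 -0.375  0.05 ] 0.724
tape [ 0.711 -0.261  0.018] 0.758
```

View pics/crop.png

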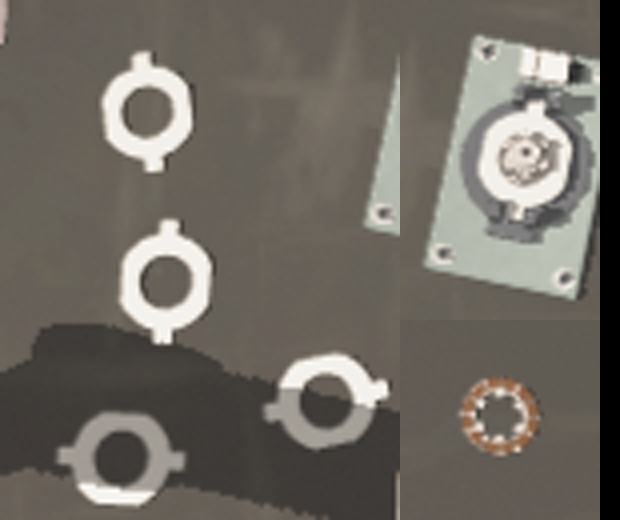

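All four rings look alike: a flat-sided ring with two tabs. A at (207,217) is the farthest from the base, so I'll take that one. I'll move over it first, then past the fixture to the disc.

Request:
send_rows --plan '[[[-1,-0.55,0],0],[[-1,-0.55,0],0],[[-1,-0.55,0],0],[[-1,-0.55,0],0],[[-1,-0.55,0],0],[[-1,-0.55,0],0],[[-1,-0.55,0],0],[[-1,-0.55,0],0],[[-1,-0.55,0],0],[[-1,-0.55,0],0],[[-1,-0.55,0],0],[[-1,-0.55,0],0],[[-1,-0.55,0],0],[[-1,-0.55,0],0],[[0,0,0],-1],[[0,0,0],-1],[[0,0,0],0]]'

```text
time: 1.8
eef_pos: [0.5514, 0.2183, 0.2448]
tcp_rot: [0.099, 0.995, -0.0, -0.0]
ft_force: [-0.2, 1.0, 0.1]
opening: 1.002
finger_force: 0.0
```

```bash
cat >> h.py <<'E'
from cell import state,snapshot
from scipy.spatial.transform import Rotation as R
def rot(s): return R.from_quat(s["tcp_rot"]).as_matrix()
def yang(s):
    y=rot(s)[:,1];return np.degrees(np.arctan2(y[1],y[0]))
def go(s,p,ydeg=None):
    "remaining motion in tool axes, units of rows; turn in units (mod half turn)"
    u=rot(s).T@(np.array(p)-s["eef_pos"])/.03
    t=None if ydeg is None else -(((ydeg-yang(s)+90)%180)-90)/6
    print("units",u.round(2),"turn",None if t is None else round(t,2),"yang",round(yang(s),1),"tcp",np.round(s["eef_pos"],4),"q7",round(s["joint_pos"][6],2))
def shot(n,f):
    d=snapshot(n);cv2.imwrite(f"pics/{f}.png",d["img"][:,:,::-1]);np.savez(f+".npz",**d);return d
E
python3 - <<'E'
from h import *
s=state();go(s,[.558,.208,.245],78.5)
d=shot("wrist","w1");print(d["fx"],d["world_from_camera"].round(3).tolist(),pix(d,[[.558,.208,.005]]),(d["range_z"]>0).mean())
E
```

```text
units [-0.28 -0.29 -0.01] turn 0.02 yang 78.6 tcp [0.5514 0.2183 0.2448] q7 0.99
307.91528254157686 [[0.196, -0.94, -0.28, 0.48], [0.981, 0.188, 0.056, 0.232], [-0.0, -0.286, 0.958, 0.373], [0.0, 0.0, 0.0, 1.0]] [[270.34586371 185.62543496]] 0.9961309523809524
```

View pics/w1.png

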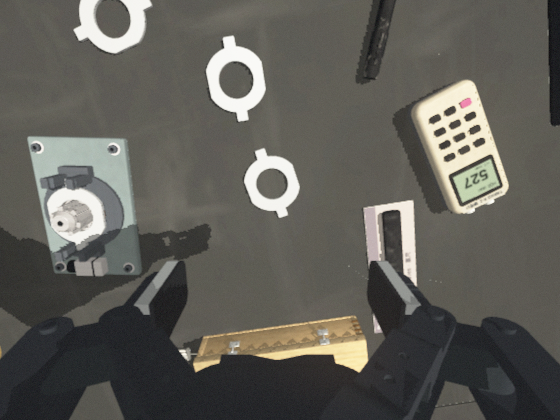

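The wrist view shows plate A at (271,184) with its tabs at (262,152) and (283,215). The fixture is at the left, with the hub at about (65,220). Next I measure plate A and go on to the fixture.

```bash
cat >> h.py <<'E'
def ring(d,c,z,lo=150,half=45):
    "bright plate: outer contour -> world centre and tab direction (deg)"
    g=d["img"].min(2);m=np.zeros_like(g);x,y=map(int,c);h=half
    m[y-h:y+h,x-h:x+h]=(g[y-h:y+h,x-h:x+h]>lo)*255
    cs,_=cv2.findContours(m,cv2.RETR_EXTERNAL,cv2.CHAIN_APPROX_NONE);k=max(cs,key=cv2.contourArea)
    f=np.zeros_like(m);cv2.drawContours(f,[k],-1,255,-1);v,u=np.nonzero(f)
    w=ray(d,np.c_[u,v],z)[:,:2];c0=w.mean(0);q=ray(d,k[:,0],z)[:,:2]-c0
    r=np.hypot(*q.T);t=q[r>.039];a=np.degrees(.5*np.angle(np.sum(np.exp(2j*np.arctan2(t[:,1],t[:,0])))))
    return c0,a,r.max(),cv2.contourArea(k)
E
python3 - <<'E'
from h import *
d=dict(np.load("w1.npz"));print(ring(d,(271,184),.005))
t=dict(np.load("top0.npz"));print(ring(t,(207,217),.005,half=25))
s=state();go(s,[.60,-.026,.245],78.5)
# clamp block height & lugs by depth
for u,v in ((90,267),(75,177),(65,222),(100,215),(271,160),(30,240)):
    z=d["range_z"][v,u];c=np.array([(u-d["cx"])/d["fx"],-(v-d["cy"])/d["fy"],-1])*z
    print(u,v,(d["world_from_camera"][:3,:3]@c+d["world_from_camera"][:3,3]).round(4))
E
```

```text
(array([0.55501359, 0.21005221]), np.float64(7.66809552632802), np.float64(0.045187192690595034), 2444.0)
(array([0.55557856, 0.20970104]), np.float64(7.063401438572619), np.float64(0.04436579242268453), 421.0)
units [-3.21 -7.67 -0.  ] turn 0.01 yang 78.6 tcp [0.5513 0.2186 0.2449] q7 0.99
90 267 [ 0.6112 -0.0325  0.0256]
75 177 [0.4991 0.0039 0.0422]
65 222 [ 0.5428 -0.0152  0.0572]
100 215 [0.5478 0.0076 0.031 ]
271 160 [0.5275 0.2151 0.0057]
30 240 [ 0.5683 -0.1135  0.001 ]
```

Request:
send_rows --plan '[[[-0.4,-0.9,0],0],[[-0.4,-0.9,0],0],[[-0.4,-0.9,0],0],[[-0.4,-0.9,0],0],[[-0.4,-0.9,0],0],[[-0.4,-0.9,0],0],[[-0.4,-0.9,0],0],[[-0.4,-0.9,0],0],[[0,0,0],0],[[0,0,0],0]]'

```text
time: 2.85
eef_pos: [0.6032, -0.0122, 0.2451]
tcp_rot: [0.1, 0.995, 0.0, -0.0]
ft_force: [-0.2, 0.4, -0.3]
opening: 0.998
finger_force: 0.0
```

Run:
```python
from h import *
s=state();go(s,[.60,-.026,.245],78.5)
d=shot("wrist","w2");p=pix(d,[[.537,-.026,.05]]);print(p)
x,y=map(int,p[0]);x=max(x,100);y=max(y,75)
cv2.imwrite("pics/w2c.png",cv2.resize(d["img"][y-75:y+75,x-100:x+100,::-1],None,fx=4,fy=4,interpolation=cv2.INTER_CUBIC));print(x-100,y-75)
```

```text
units [ 0.01 -0.47  0.  ] turn 0.01 yang 78.5 tcp [ 0.6032 -0.0122  0.2451] q7 1.42
[[251.29953371 126.92490487]]
151 51
```

View pics/w2c.png

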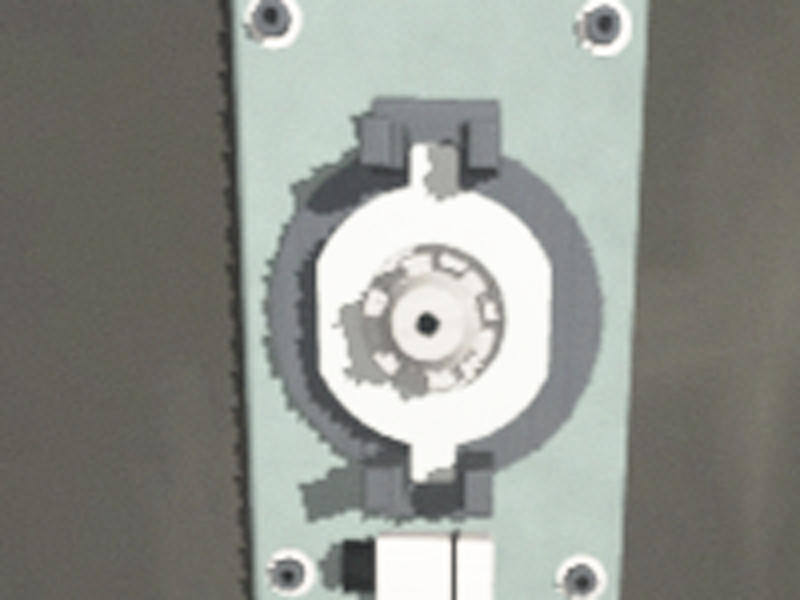

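The crop shows the fixture with the hub nose at crop (428,322), lug slots above and below it, and the lower plate seated with its tabs in the slots. Bright key tops ring the nose. I'll get the axis, yaw and key phase numerically.

```bash
cat >> h.py <<'E'
def cloud(d):
    v,u=np.mgrid[:420,:560];z=d["range_z"];c=np.stack([(u-d["cx"])/d["fx"]*z,-(v-d["cy"])/d["fy"]*z,-z],-1)
    return c@d["world_from_camera"][:3,:3].T+d["world_from_camera"][:3,3]
def phase(img,d,c,z,r0,r1,n=6):
    "brightness against angle on a circle band; returns profile and n-fold phase (deg of a bright sector)"
    a=np.radians(np.arange(0,360,2));p=0
    for r in np.linspace(r0,r1,5):
        q=pix(d,np.c_[c[0]+r*np.cos(a),c[1]+r*np.sin(a),np.full(len(a),z)]).astype(np.float32)
        p=p+cv2.remap(img.astype(np.float32),q[:,:1],q[:,1:],cv2.INTER_LINEAR)[:,0]/5
    f=np.sum(p*np.exp(1j*n*a));return p,np.degrees(np.angle(f))/n,abs(f)/p.sum()
E
python3 - <<'E'
from h import *
d=dict(np.load("w2.npz"));C=cloud(d);g=d["img"].min(2)
c,a,r,ar=ring(d,(258,131),.032,lo=185,half=45);print("plate",c,a,r,ar)
# nose hole at the top, z=? heights near it
u,v=151+428/4,51+322/4;print("hole z",C[int(v)-2:int(v)+3,int(u)-2:int(u)+3,2].round(4).tolist())
for z in (.053,.056,.060,.064): print(z,ray(d,[u,v],z)[0].round(4))
# lugs: points high
m=(C[...,2]>.050)&(C[...,2]<.060)&(np.hypot(C[...,0]-.54,C[...,1]+.026)<.06)&(np.hypot(C[...,0]-.54,C[...,1]+.026)>.03)
P=C[m][:,:2]
for s in (1,-1):
    q=P[(P[:,0]-.54)*s>0];print("lug",len(q),q.mean(0),cv2.minAreaRect(q.astype(np.float32)))
E
```

```text
plate [ 0.54215951 -0.02005303] -11.446821779573206 0.04365878592553017 3150.5
hole z [[0.0584, 0.0596, 0.0589, 0.0575, 0.0593], [0.0596, 0.0582, 0.0585, 0.0596, 0.059], [0.0579, 0.0586, 0.0591, 0.0595, 0.0589], [0.0596, 0.0586, 0.0586, 0.0589, 0.0586], [0.0573, 0.0588, 0.0591, 0.0595, 0.0589]]
0.053 [ 0.5427 -0.0201  0.053 ]
0.056 [ 0.5426 -0.0199  0.056 ]
0.06 [ 0.5424 -0.0196  0.06  ]
0.064 [ 0.5423 -0.0194  0.064 ]
lug 169 [ 0.58363681 -0.03054233] ((0.5840208530426025, -0.030293703079223633), (0.0337505005300045, 0.010925976559519768), 77.67253875732422)
lug 208 [ 0.5013233  -0.01138768] ((0.5012872219085693, -0.011568529531359673), (0.03412657603621483, 0.010927964933216572), 77.61310577392578)
```

Run:
```python
from h import *
d=dict(np.load("w2.npz"));C=cloud(d);g=d["img"].astype(int).mean(2)
c=(.5425,-.0202);dx=C[...,0]-c[0];dy=C[...,1]-c[1];r=np.hypot(dx,dy);ang=np.degrees(np.arctan2(dy,dx))
m=(r>.0138)&(r<.0172)&(C[...,2]>.045)
A=ang[m];print(m.sum(),"depth phase",np.degrees(np.angle(np.exp(6j*np.radians(A)).mean()))/6,abs(np.exp(6j*np.radians(A)).mean()))
print(np.histogram(A%360,36,(0,360))[0])
p,f,k=phase(g,d,c,.051,.014,.0165);print("img",f,k);print(p.round()[::5].tolist())
# polar strip for a look
a=np.radians(np.arange(0,360,.5));rr=np.linspace(.010,.022,60)
X=np.stack([c[0]+rr[:,None]*np.cos(a),c[1]+rr[:,None]*np.sin(a),0*rr[:,None]+.051+0*a],-1).reshape(-1,3)
q=pix(d,X).astype(np.float32).reshape(60,720,2)
o=cv2.remap(d["img"],q,None,cv2.INTER_CUBIC);cv2.imwrite("pics/polar.png",cv2.resize(o,(720,240))[:,:,::-1])
```

```text
113 depth phase -0.7142280189183561 0.7663761394359815
[ 7  0  0  0  4  6  6  0  0  0  2  6  8  1  0  0  0  9  9  2  0  0  1  9
  9  2  0  0  2  8  9  0  0  0  3 10]
img 0.1542951588221612 0.07492462612835774
[234.0, 225.0, 178.0, 231.0, 220.0, 226.0, 228.0, 214.0, 159.0, 220.0, 170.0, 214.0, 233.0, 206.0, 213.0, 220.0, 153.0, 223.0, 232.0, 224.0, 171.0, 151.0, 137.0, 224.0, 231.0, 210.0, 145.0, 146.0, 144.0, 194.0, 231.0, 199.0, 144.0, 148.0, 149.0, 223.0]
```

View pics/polar.png

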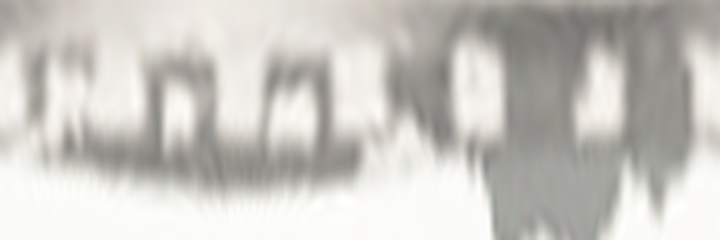

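Request:
send_rows --plan '[[[0.4,-1,0],0],[[0.4,-1,0],0],[[0.4,-1,0],0],[[0.4,-1,0],0],[[0.4,-1,0],0],[[0.4,-1,0],0],[[0.2,-1,0],0],[[0,0,0],0],[[0,0,0],0]]'

```text
time: 3.8
eef_pos: [0.486, -0.2014, 0.2453]
tcp_rot: [0.098, 0.995, 0.001, 0.0]
ft_force: [0.3, 0.6, 0.7]
opening: 1.005
finger_force: 0.0
```

Run:
```python
from h import *
d=shot("wrist","w3");s=state()
b=d["img"].astype(int);br=((b[...,0]-b[...,2])>35).astype(np.uint8)
p=pix(d,[[.495,-.232,.007]])[0];m=np.zeros_like(br);x,y=map(int,p);m[y-45:y+45,x-45:x+45]=br[y-45:y+45,x-45:x+45]
pts=np.argwhere(m)[:,::-1];h=cv2.convexHull(pts.astype(np.int32))
f=np.zeros_like(m);cv2.drawContours(f,[h],-1,1,-1);v,u=np.nonzero(f);w=ray(d,np.c_[u,v],.007)[:,:2];c=w.mean(0)
print(p,"disc",c,"diam",2*np.sqrt(len(u)/np.pi)*d["fx"] and cv2.minEnclosingCircle(ray(d,h[:,0],.007)[:,:2].astype(np.float32)))
g=b.mean(2)
P,ph,k=phase(g,d,c,.006,.0145,.0172);print("tooth phase",ph,k,P.round()[::5].tolist())
go(s,[c[0],c[1],.0235],77.8)
cv2.imwrite("pics/w3c.png",cv2.resize(d["img"][y-45:y+45,x-60:x+60,::-1],None,fx=5,fy=5,interpolation=cv2.INTER_CUBIC))
```

```text
[254.0979262  190.65504939] disc [ 0.49638456 -0.23282638] diam ((0.4968538284301758, -0.23288585245609283), 0.028012393042445183)
tooth phase -4.053452383480348 0.25116434073842686 [210.0, 156.0, 84.0, 85.0, 98.0, 207.0, 211.0, 134.0, 83.0, 72.0, 119.0, 209.0, 211.0, 109.0, 88.0, 93.0, 128.0, 214.0, 218.0, 138.0, 94.0, 98.0, 134.0, 220.0, 220.0, 142.0, 98.0, 105.0, 118.0, 216.0, 217.0, 147.0, 101.0, 98.0, 81.0, 209.0]
units [-0.53 -1.    7.39] turn 0.17 yang 78.8 tcp [ 0.4864 -0.2006  0.2452] q7 1.78
```

View pics/w3c.png

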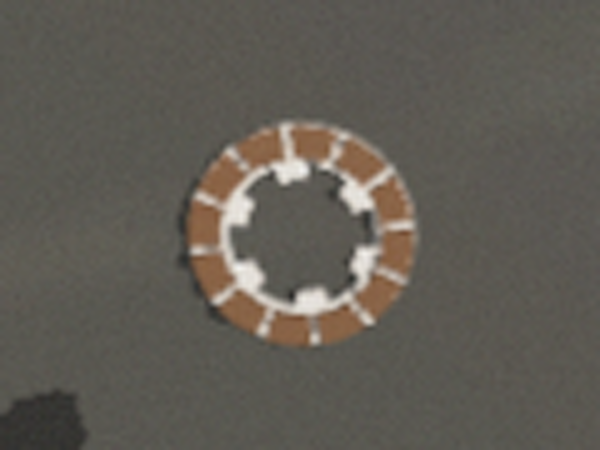

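The polar strip and depth agree on the keys at about 0°+60k, so the grooves are at about 29°. The crop shows the disc with six teeth at a phase of about -4°. I'll grip the disc with the jaws at about 104.5°; turning to 77.8° at the fixture then lines up the teeth.

Request:
send_rows --plan '[[[-0.27,-0.5,1],0],[[-0.26,-0.5,1],0],[[0,0,1],-0.86],[[0,0,1],-0.86],[[0,0,1],-0.86],[[0,0,0.8],-0.85],[[0,0,0],-0.85],[[0,0,0],0],[[0,0,0],0]]' --grip 0.5

```text
time: 4.75
eef_pos: [0.4966, -0.2338, 0.0714]
tcp_rot: [-0.125, 0.992, 0.0, 0.001]
ft_force: [0.3, 0.2, -0.0]
opening: 0.751
finger_force: 0.0
```

Run:
```python
from h import *
d=shot("wrist","w4");s=state();C=cloud(d)
go(s,[.4964,-.2328,.018],104.5);print(s["opening"])
T=(C-s["eef_pos"])@rot(s)
m=(abs(T[...,0])<.02)&(abs(T[...,1])<.06)&(abs(T[...,1])>.02)&(T[...,2]<.03)&(T[...,2]>-.03)&(d["range_z"]>0)
for sg in (1,-1):
    q=T[m&(T[...,1]*sg>0)];print(len(q),"max z",np.percentile(q[:,2],[90,98,99.5]).round(4),"inner y",np.percentile(abs(q[:,1]),[1,5,50]).round(4),"x",np.percentile(q[:,0],[2,98]).round(3))
```

```text
units [-0.    0.05  1.79] turn -0.02 yang 104.4 tcp [ 0.4966 -0.2342  0.0717] q7 2.35
0.746774612209167
2162 max z [0.0008 0.0061 0.0078] inner y [0.0312 0.0313 0.0319] x [-0.01   0.011]
2174 max z [0.0007 0.0061 0.008 ] inner y [0.0322 0.0323 0.0329] x [-0.01   0.011]
```

View pics/w4.png

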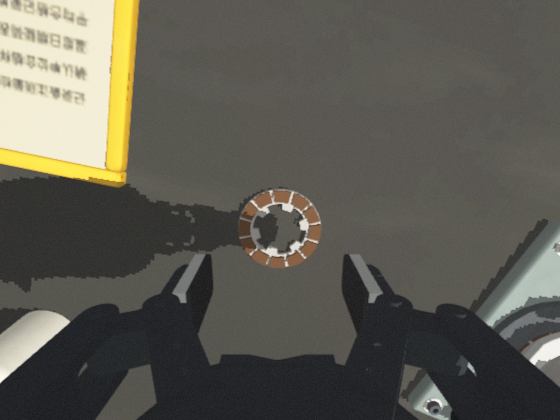

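The wrist view shows the disc at (281,228) between the open pads, centred to about 1 mm. At this opening the fingertips reach 8 mm ahead of the TCP, so I'll go down to z of about 0.0115 and close.

Request:
send_rows --plan '[[[0,0.02,0.6],0],[[0,0.02,0.6],0],[[0,0,0.4],0],[[0,0,0.3],0],[[0,0,0.1],0],[[0,0,0],0],[[0,0,0],0]]'

```text
time: 5.5
eef_pos: [0.4956, -0.2342, 0.0118]
tcp_rot: [-0.125, 0.992, -0.0, 0.001]
ft_force: [0.2, 0.3, 1.2]
opening: 0.745
finger_force: 0.0
```

Request:
send_rows --plan '[[[0,0,0],0],[[0,0,0],0],[[0,0,0],0],[[0,0,0],0],[[0,0,0],0],[[0,0,0],0]]' --grip -1

```text
time: 6.1
eef_pos: [0.4957, -0.2342, 0.0127]
tcp_rot: [-0.125, 0.992, -0.0, 0.001]
ft_force: [-1.6, 1.1, 7.0]
opening: 0.618
finger_force: 61.3
```

Request:
send_rows --plan '[[[0,0,-0.3],0],[[0,0,-0.6],0],[[0,0,-1],0],[[0,0,-1],0],[[0,0,-0.1],0],[[0,0,0],0],[[0,0,0],0]]'

```text
time: 6.8
eef_pos: [0.4943, -0.2334, 0.1004]
tcp_rot: [-0.125, 0.992, 0.001, -0.001]
ft_force: [-0.2, -0.5, -0.9]
opening: 0.614
finger_force: 63.0
```

Run:
```python
from h import *
d=shot("wrist","w5");s=state();C=cloud(d);print(s["ft_force"],s["opening"],s["finger_force"])
T=(C-s["eef_pos"])@rot(s)
b=d["img"].astype(int);br=(b[...,0]-b[...,2])>35
m=br&(np.hypot(T[...,0],T[...,1])<.04)&(abs(T[...,2])<.03)
q=T[m];print("disc tool pts",len(q),"z pct",np.percentile(q[:,2],[5,50,95]).round(4))
A=np.c_[q[:,:2],np.ones(len(q))];print("tilt",np.linalg.lstsq(A,q[:,2],rcond=None)[0].round(4))
z=np.median(q[:,2]);zw=(s["eef_pos"]+rot(s)@[0,0,z])[2]
v,u=np.nonzero(m);h=cv2.convexHull(np.c_[u,v].astype(np.int32))
w=ray(d,h[:,0],zw)[:,:2];(c,r)=cv2.minEnclosingCircle(w.astype(np.float32));rel=rot(s).T@(np.r_[c,zw]-s["eef_pos"])
print("centre rel tool",rel.round(4),r,zw)
P,ph,k=phase(b.mean(2),d,c,zw-.001,.0145,.0172);print("phase",ph,k,"rel to yang",ph-yang(s),yang(s));
for sg in (1,-1):
    mm=(abs(T[...,0])<.02)&(T[...,1]*sg>.024)&(T[...,1]*sg<.06)&(abs(T[...,2])<.03)&~br
    print("tip",np.percentile(T[mm][:,2],[98,99.5]))
go(s,[.5425,-.0202,.12],yang(s)+29.3-ph)
```

```text
[-0.18013398  0.03153439 -1.17892383] 0.613090956006246 63.014460392296314
disc tool pts 2582 z pct [0.005  0.0059 0.007 ]
tilt [ 0.0009 -0.0003  0.0059]
centre rel tool [-0.0015 -0.0008  0.0059] 0.027878034859895706 0.09415576435636204
phase -3.5733798197880535 0.1671397206138644 rel to yang -107.95783520478743 104.38445538499937
tip [0.00654808 0.00796898]
tip [0.00740049 0.00841844]
units [-3.33  6.48 -0.66] turn -5.48 yang 104.4 tcp [ 0.4941 -0.2334  0.1001] q7 2.34
```

View pics/w5.png

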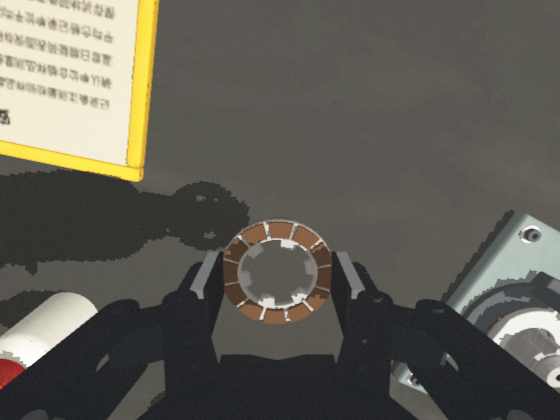

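The view shows the disc held level between the pads at (278,270). Its centre is 1.5 mm from the TCP along tool x. Now I carry it over the hub.

Request:
send_rows --plan '[[[-0.47,0.93,0],0],[[-0.47,0.93,0],0],[[-0.47,0.93,0],0],[[-0.47,0.93,0],0],[[-0.47,0.93,0],0],[[-0.47,0.93,0],0],[[-0.47,0.93,0],0],[[0,0,0],0.9],[[0,0,0],0.9],[[0,0,0],0.9],[[0,0,0],0.9],[[0,0,0],0.9],[[0,0,0],0],[[0,0,0],0],[[0,0,0],0]]'

```text
time: 8.35
eef_pos: [0.5418, -0.0203, 0.1008]
tcp_rot: [0.109, 0.994, -0.0, -0.001]
ft_force: [0.0, -0.4, -1.3]
opening: 0.611
finger_force: 63.1
```

Run:
```python
from h import *
s=state();print(s["ft_force"]);go(s,[.5412,-.0191,.074],77.3)
d=shot("wrist","w6")
```

```text
[ 0.00585846 -0.35685291 -1.29169312]
units [0.03 0.03 0.89] turn 0.03 yang 77.5 tcp [ 0.5418 -0.0203  0.1008] q7 1.48
```

View pics/w6.png

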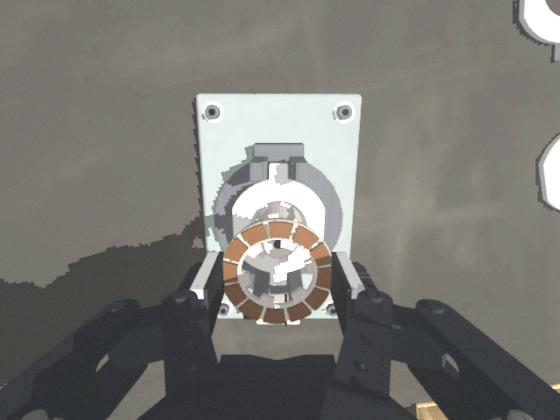

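Request:
send_rows --plan '[[[0.03,0.03,0.4],0],[[0,0,0.4],0],[[0,0,0.2],0],[[0,0,0.1],0],[[0,0,0],0]]'

```text
time: 8.9
eef_pos: [0.5411, -0.0193, 0.0676]
tcp_rot: [0.11, 0.994, -0.0, -0.001]
ft_force: [-0.4, 0.2, -0.9]
opening: 0.619
finger_force: 63.1
```

Request:
send_rows --plan '[[[0,0,0.05],0],[[0,0,0.05],0],[[0,0,0.03],0],[[0,0,0],0]]'

```text
time: 9.3
eef_pos: [0.5416, -0.0191, 0.0644]
tcp_rot: [0.11, 0.994, 0.0, 0.0]
ft_force: [0.3, 0.6, -1.1]
opening: 0.616
finger_force: 63.1
```

Request:
send_rows --plan '[[[0,0,0.03],0],[[0,0,0.03],0],[[0,0,0.03],0]]'

```text
time: 9.6
eef_pos: [0.5416, -0.0191, 0.0617]
tcp_rot: [0.11, 0.994, 0.0, 0.0]
ft_force: [-0.6, -0.4, -1.1]
opening: 0.612
finger_force: 63.1
```

Request:
send_rows --plan '[[[0,0,0.04],0],[[0,0,0.04],0],[[0,0,0.04],0]]'

```text
time: 9.9
eef_pos: [0.5415, -0.0192, 0.058]
tcp_rot: [0.11, 0.994, 0.0, -0.0]
ft_force: [0.2, -0.4, -1.4]
opening: 0.617
finger_force: 63.1
```

Request:
send_rows --plan '[[[0,0,0.05],0],[[0,0,0.05],0],[[0,0,0.05],0]]'

```text
time: 10.2
eef_pos: [0.5415, -0.0192, 0.0534]
tcp_rot: [0.11, 0.994, 0.0, -0.0]
ft_force: [-0.6, 0.1, -1.0]
opening: 0.618
finger_force: 63.1
```

Request:
send_rows --plan '[[[0,0,0.06],0],[[0,0,0.06],0],[[0,0,0.05],0],[[0,0,0.03],0]]'

```text
time: 10.6
eef_pos: [0.5415, -0.0192, 0.0474]
tcp_rot: [0.11, 0.994, 0.0, -0.0]
ft_force: [-0.7, -0.4, -1.0]
opening: 0.615
finger_force: 63.1
```

Request:
send_rows --plan '[[[0,0,0.02],0],[[0,0,0.02],0],[[0,0,0.01],0]]'

```text
time: 10.9
eef_pos: [0.5415, -0.0192, 0.0461]
tcp_rot: [0.11, 0.994, 0.0, 0.0]
ft_force: [0.5, -0.7, -0.7]
opening: 0.612
finger_force: 63.1
```

Request:
send_rows --plan '[[[0,0,0.02],0],[[0,0,0.02],0],[[0,0,0],0]]'

```text
time: 11.2
eef_pos: [0.5415, -0.0191, 0.0449]
tcp_rot: [0.11, 0.994, 0.0, 0.0]
ft_force: [1.1, -0.4, 0.2]
opening: 0.615
finger_force: 63.1
```

Light contact at seat depth. I'll let go with a small opening and rise.

Request:
send_rows --plan '[[[0,0,0],0],[[0,0,0],0],[[0,0,0],0],[[0,0,0],0]]' --grip 0.5

```text
time: 11.6
eef_pos: [0.5417, -0.0192, 0.045]
tcp_rot: [0.11, 0.994, 0.0, 0.0]
ft_force: [0.8, 0.1, 0.3]
opening: 0.751
finger_force: 0.0
```

Request:
send_rows --plan '[[[0,0,-0.3],0],[[0,0,-0.6],0],[[0,0,-1],0],[[0,0,-1],0],[[0,0,-1],0],[[0,0,-1],0],[[0,0,-1],0],[[-0.5,0,-0.5],0],[[-0.5,0,0],0],[[0,0,0],0],[[0,0,0],0]]'

```text
time: 12.7
eef_pos: [0.5701, -0.0258, 0.2368]
tcp_rot: [0.11, 0.994, -0.0, -0.001]
ft_force: [0.1, -0.2, 0.6]
opening: 0.752
finger_force: 0.0
```

Run:
```python
from h import *
d=shot("wrist","w7");s=state();C=cloud(d)
b=d["img"].astype(int);br=(b[...,0]-b[...,2])>35
m=br&(np.hypot(C[...,0]-.5425,C[...,1]+.0202)<.035);q=C[m];c=q[:,:2].mean(0)
print(len(q),"z",np.percentile(q[:,2],[5,50,95]).round(4))
A=np.c_[q[:,:2]-c,np.ones(len(q))];print("tilt",np.linalg.lstsq(A,q[:,2],rcond=None)[0].round(4))
v,u=np.nonzero(m);h=cv2.convexHull(np.c_[u,v].astype(np.int32));print(cv2.minEnclosingCircle(ray(d,h[:,0],.039)[:,:2].astype(np.float32)))
go(s,[.555,.21,.08],97.4)
```

```text
842 z [0.0369 0.0386 0.0398]
tilt [ 0.0006 -0.0032  0.0385]
((0.5430334806442261, -0.020257869735360146), 0.027612021192908287)
units [2.19 7.56 5.22] turn -3.34 yang 77.4 tcp [ 0.5698 -0.0257  0.2366] q7 1.44
```

The disc is home: its top is at about 38.6 mm, it is level, and its centre is at (0.543,-0.020). On to plate A.

Request:
send_rows --plan '[[[0.27,0.94,0],0],[[0.27,0.94,0],0],[[0.27,0.94,0],0],[[0.27,0.94,0],0],[[0.27,0.94,0.4],0],[[0.27,0.94,0.7],0],[[0.27,0.95,0.8],0],[[0.3,0.95,0.8],0],[[0,0,0.8],-0.84],[[0,0,0.7],-0.84],[[0,0,0],-0.83],[[0,0,0],-0.83],[[0,0,0],0],[[0,0,0],0]]' --grip 0.8

```text
time: 14.15
eef_pos: [0.5556, 0.2092, 0.1109]
tcp_rot: [-0.064, 0.998, -0.0, -0.0]
ft_force: [0.2, 0.8, -0.1]
opening: 0.899
finger_force: 0.0
```

Run:
```python
from h import *
d=shot("wrist","w8");s=state();p=pix(d,[[.555,.21,.005]])[0];print(p,s["opening"])
c,a,r,ar=ring(d,p,.005,half=75);print(c,a,r,ar);go(s,[c[0],c[1],.0095],a+90)
```

```text
[278.9327681  211.13147944] 0.8998019210984066
[0.55294984 0.21157519] 7.7424566893960485 0.04687992245308697 3478.5
units [0.08 0.09 3.38] turn -0.07 yang 97.3 tcp [0.5557 0.2092 0.111 ] q7 1.36
```

View pics/w8.png

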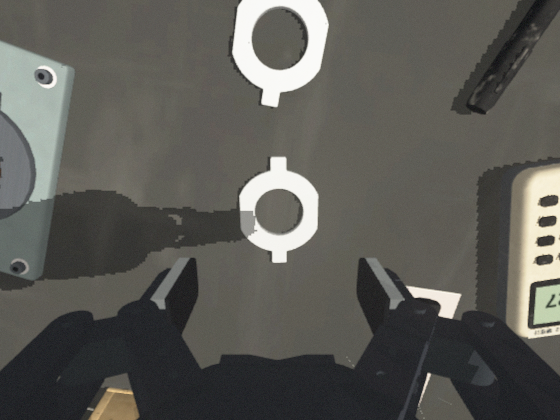

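The view shows plate A at (279,210), centred between the pads, with a shadow notch at (246,222) that biases the mask. I'll redo it with a lower threshold.

Run:
```python
from h import *
d=dict(np.load("w8.npz"));s=state()
for lo in (110,125,135):
    c,a,r,ar=ring(d,(279,210),.004,lo=lo,half=75);print(lo,c,a,r,ar);go(s,[c[0],c[1],.0095],a+90)
```

```text
110 [0.55453044 0.20979893] 7.934379298121166 0.0459725130193141 5698.5
units [0.04 0.02 3.38] turn -0.1 yang 97.3 tcp [0.5557 0.2092 0.111 ] q7 1.36
125 [0.55456073 0.20978707] 7.986650311564817 0.045869670639617714 5643.5
units [0.04 0.02 3.38] turn -0.11 yang 97.3 tcp [0.5557 0.2092 0.111 ] q7 1.36
135 [0.55453516 0.2098152 ] 8.13913638833117 0.04585879345950334 5618.5
units [0.04 0.02 3.38] turn -0.13 yang 97.3 tcp [0.5557 0.2092 0.111 ] q7 1.36
```

Request:
send_rows --plan '[[[0.02,0.02,0.8],-0.1],[[0.02,0,0.8],0],[[0,0,0.8],0],[[0,0,0.6],0],[[0,0,0.28],0],[[0,0,0.1],0],[[0,0,0],0],[[0,0,0],0]]'

```text
time: 15.0
eef_pos: [0.5557, 0.2101, 0.0105]
tcp_rot: [-0.07, 0.998, 0.0, 0.001]
ft_force: [0.2, -0.4, -0.2]
opening: 0.903
finger_force: 0.0
```

Request:
send_rows --plan '[[[0,0,0],0],[[0,0,0],0],[[0,0,0],0],[[0,0,0],0],[[0,0,0],0],[[0,0,0],0]]' --grip -1

```text
time: 15.6
eef_pos: [0.5557, 0.2102, 0.0113]
tcp_rot: [-0.07, 0.998, 0.001, 0.001]
ft_force: [-2.0, -0.2, 6.5]
opening: 0.695
finger_force: 62.6
```

Request:
send_rows --plan '[[[0,0,-0.3],0],[[0,0,-0.6],0],[[0,0,-1],0],[[0,0,-1],0],[[0,0,-0.2],0],[[0,0,0],0],[[0,0,0],0]]'

```text
time: 16.3
eef_pos: [0.5538, 0.2095, 0.1014]
tcp_rot: [-0.07, 0.998, -0.0, -0.001]
ft_force: [-0.2, -0.1, -1.8]
opening: 0.691
finger_force: 64.7
```

Run:
```python
from h import *
d=shot("wrist","w9");s=state();C=cloud(d);print(s["ft_force"],s["opening"],s["finger_force"])
T=(C-s["eef_pos"])@rot(s);g=d["img"].min(2)
m=(g>110)&(np.hypot(T[...,0],T[...,1])<.05)&(abs(T[...,2])<.02);q=T[m]
print(len(q),"top z tool",np.percentile(q[:,2],[5,50,95]).round(4));A=np.c_[q[:,:2],np.ones(len(q))];print("tilt",np.linalg.lstsq(A,q[:,2],rcond=None)[0].round(4))
z=np.median(q[:,2]);zw=s["eef_pos"][2]-z;m8=m.astype(np.uint8)*255
cs,_=cv2.findContours(m8,0,cv2.CHAIN_APPROX_NONE);k=max(cs,key=cv2.contourArea)
w=ray(d,k[:,0],zw)-s["eef_pos"];w=w@rot(s);r=np.hypot(w[:,0],w[:,1]);
for sg in (1,-1):
    t=w[(w[:,0]*sg>.036)];print("tab",t[:,:2].mean(0).round(4),t[:,1].min().round(4),t[:,1].max().round(4),(t[:,0]*sg).max().round(4))
go(s,[.5427,-.0202,.12],77.8)
```

```text
[ 0.40679046 -0.28605876 -0.82899416] 0.689522977653622 64.72700715065002
10459 top z tool [0.0048 0.0064 0.0079]
tilt [-0.0127 -0.0026  0.0059]
tab [ 0.0415 -0.0008] -0.0065 0.0048 0.044
tab [-0.0416 -0.0009] -0.0068 0.0047 0.0438
units [ 1.43 -7.53 -0.62] turn 3.37 yang 98.0 tcp [0.5536 0.2094 0.101 ] q7 1.38
```

View pics/w9.png

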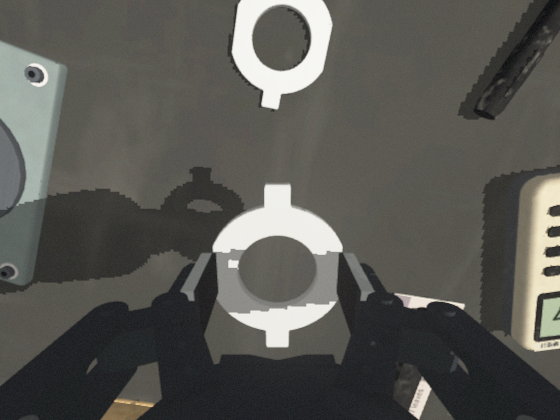

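Plate A is held level and aligned with the jaws, its tabs at (277,195) and (277,338). I carry it over the fixture and turn to the lug direction.

Request:
send_rows --plan '[[[0.18,-0.94,0],0],[[0.18,-0.94,0],0],[[0.18,-0.94,0],0],[[0.18,-0.94,0],0],[[0.17,-0.94,0],0],[[0.17,-0.94,0],0],[[0.17,-0.94,0],0],[[0.17,-0.94,0],0],[[0,0,0],0.84],[[0,0,0],0.84],[[0,0,0],0.84],[[0,0,0],0.84],[[0,0,0],0],[[0,0,0],0],[[0,0,0],0]]'

```text
time: 17.85
eef_pos: [0.5443, -0.0194, 0.1019]
tcp_rot: [0.105, 0.994, -0.0, -0.001]
ft_force: [1.2, -0.7, -1.3]
opening: 0.686
finger_force: 64.8
```

Run:
```python
from h import *
s=state();go(s,[.5430,-.0195,.069],77.8)
```

```text
units [ 0.04 -0.01  1.1 ] turn 0.02 yang 77.9 tcp [ 0.5443 -0.0194  0.1019] q7 1.47
```

Request:
send_rows --plan '[[[0.04,0,0.3],0.02],[[0,0,0.4],0],[[0,0,0.3],0],[[0,0,0.1],0],[[0,0,0],0]]'

```text
time: 18.35
eef_pos: [0.5429, -0.0193, 0.0685]
tcp_rot: [0.107, 0.994, -0.0, -0.001]
ft_force: [0.8, -0.6, -1.7]
opening: 0.693
finger_force: 64.8
```

Request:
send_rows --plan '[[[0,0,0.04],0],[[0,0,0.04],0],[[0,0,0.04],0],[[0,0,0.04],0],[[0,0,0],0]]'

```text
time: 18.85
eef_pos: [0.5435, -0.0192, 0.0647]
tcp_rot: [0.107, 0.994, 0.0, -0.0]
ft_force: [-0.1, -0.0, -0.5]
opening: 0.686
finger_force: 64.8
```

Request:
send_rows --plan '[[[0,0,0.03],0],[[0,0,0.03],0],[[0,0,0.03],0]]'

```text
time: 19.15
eef_pos: [0.5436, -0.0192, 0.0619]
tcp_rot: [0.107, 0.994, 0.0, 0.0]
ft_force: [-0.4, 0.5, -1.8]
opening: 0.686
finger_force: 64.8
```

Request:
send_rows --plan '[[[0,0,0.03],0],[[0,0,0.03],0],[[0,0,0.03],0]]'

```text
time: 19.45
eef_pos: [0.5436, -0.0192, 0.0592]
tcp_rot: [0.107, 0.994, 0.0, 0.0]
ft_force: [-0.2, 0.2, -1.2]
opening: 0.689
finger_force: 64.8
```

Request:
send_rows --plan '[[[0,0,0.03],0],[[0,0,0.03],0],[[0,0,0.03],0]]'

```text
time: 19.75
eef_pos: [0.5436, -0.0192, 0.0565]
tcp_rot: [0.107, 0.994, 0.0, 0.0]
ft_force: [-0.6, 0.7, -1.2]
opening: 0.685
finger_force: 64.8
```

Request:
send_rows --plan '[[[0,0,0.04],0],[[0,0,0.04],0],[[0,0,0.04],0],[[0,0,0.03],0]]'

```text
time: 20.15
eef_pos: [0.5435, -0.0192, 0.0519]
tcp_rot: [0.107, 0.994, 0.0, -0.0]
ft_force: [0.1, -0.1, -1.2]
opening: 0.687
finger_force: 64.8
```

Request:
send_rows --plan '[[[0,0,0.02],0],[[0,0,0.02],0],[[0,0,0],0]]'

```text
time: 20.45
eef_pos: [0.5435, -0.0192, 0.0509]
tcp_rot: [0.107, 0.994, 0.0, -0.0]
ft_force: [-0.3, -0.6, -1.3]
opening: 0.689
finger_force: 64.8
```

Request:
send_rows --plan '[[[0,0,0.02],0],[[0,0,0.01],0],[[0,0,0],0]]'

```text
time: 20.75
eef_pos: [0.5437, -0.0192, 0.0504]
tcp_rot: [0.107, 0.994, 0.0, 0.0]
ft_force: [-1.2, -0.6, 3.5]
opening: 0.691
finger_force: 65.5
```

Request:
send_rows --plan '[[[0,0,0],0],[[0,0,0],0],[[0,0,0],0],[[0,0,0],0]]' --grip 0.75

```text
time: 21.15
eef_pos: [0.5436, -0.0192, 0.05]
tcp_rot: [0.107, 0.994, 0.0, 0.0]
ft_force: [0.8, 0.9, 1.1]
opening: 0.874
finger_force: 0.0
```

Request:
send_rows --plan '[[[0,0,-0.3],0],[[0,0,-0.6],0],[[0,0,-1],0],[[0,0,-1],0],[[0,0,-1],0],[[0,0,-1],0],[[-0.5,0,-1],0],[[-0.5,0,0],0],[[0,0,0],0],[[0,0,0],0]]'

```text
time: 22.15
eef_pos: [0.5722, -0.0256, 0.2268]
tcp_rot: [0.107, 0.994, -0.0, -0.001]
ft_force: [-0.4, 0.6, -0.5]
opening: 0.871
finger_force: 0.0
```

Run:
```python
from h import *
d=shot("wrist","w10");s=state();C=cloud(d);g=d["img"].min(2)
p=pix(d,[[.5427,-.0202,.044]])[0];print(p,ring(d,p,.044,lo=185,half=55))
r=np.hypot(C[...,0]-.5427,C[...,1]+.0202);m=(r>.021)&(r<.030);q=C[m]
print("z",np.percentile(q[:,2],[5,50,95]).round(4));A=np.c_[q[:,:2]-q[:,:2].mean(0),np.ones(len(q))];print(np.linalg.lstsq(A,q[:,2],rcond=None)[0].round(4))
x,y=map(int,p);y=max(y,75);cv2.imwrite("pics/w10c.png",cv2.resize(d["img"][y-75:y+75,x-100:x+100,::-1],None,fx=4,fy=4))
```

```text
[276.66975411 160.44719017] (array([ 0.542478  , -0.01943758]), np.float64(-12.30653699753603), np.float64(0.04524808109472485), 3684.0)
z [0.0434 0.2965 0.3096]
[ 5.3402 -1.1482  0.2631]
```

View pics/w10c.png

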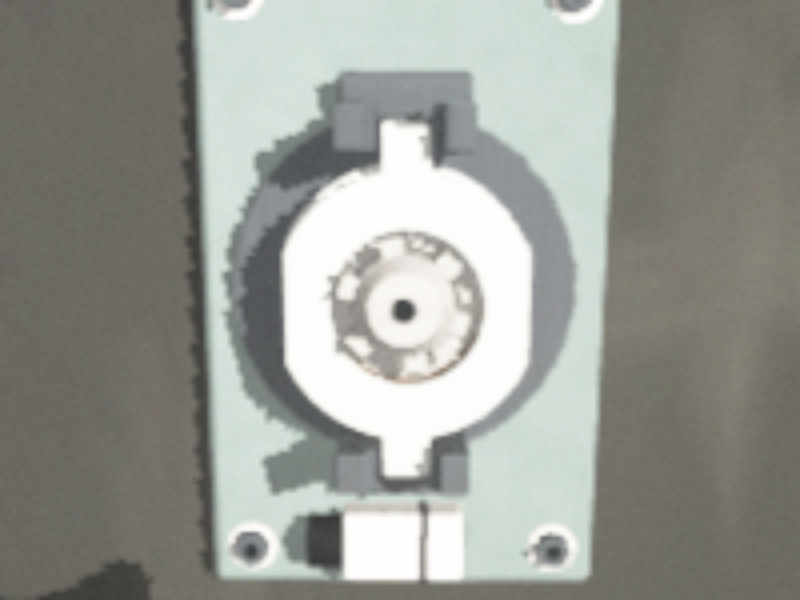

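The crop shows the plate seated around the hub, tabs in both slots at (405,140) and (405,460). I'll check its height and level, and hand in if they are good.

Run:
```python
from h import *
d=dict(np.load("w10.npz"));C=cloud(d)
r=np.hypot(C[...,0]-.5427,C[...,1]+.0202);q=C[(r>.021)&(r<.030)&(d["range_z"]>0)&(C[...,2]<.06)]
A=np.c_[q[:,:2]-q[:,:2].mean(0),np.ones(len(q))];t=np.linalg.lstsq(A,q[:,2],rcond=None)[0]
print(len(q),np.percentile(q[:,2],[5,50,95]).round(4),t.round(4))
if abs(t[2]-.044)<.0015 and np.hypot(*t[:2])<.04:
    from cell import hand_in;print(hand_in())
```

```text
1442 [0.0424 0.0436 0.0449] [-0.0044  0.001   0.0436]
the job is handed in; nothing more can be done
None
```

I handed the job in at about 22 s of the 64 s limit. The friction disc is home on the splined hub and the separator plate lies flat on it with both tabs in the slots; both are released, nothing was forced, and no bystander was touched. The hand-in returned no verdict.

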